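# Press a vial into the sprung V-nest of the ready reading bay

## Task

Take the amber vial from its blue rest and lay it in the V-nest of the reading bay whose lamp is green, middle of the vial at the middle of the nest, cap at either end. Then push the vial gently straight down until the sprung nest is on its stop, with the vial bearing on both flanks of the V, and finish holding it pressed down like that: do not let go or ease off. Leave the nest of the bay with the red lamp and the other bottles and box alone.

Things in the scene. Friction and masses are not known exactly. Their poses are not given: they have to be found in the camera images.
- vial_mid (a point): middle of the amber glass vial's barrel, on its axis. The barrel is a cylinder 30 mm in diameter, 110 mm long; x runs along its axis towards the white screw cap (24 mm in diameter, 18 mm long, beyond the barrel's +x end). It has a paper band round the middle and weighs 90 to 180 g. At the start it lies level in the blue rest
- rest: blue plastic rest fixed on the table, foot 120 x 70 x 6 mm; origin at the centre of its underside, x along the vial it carries, z up. The vial's axis lies 46 mm above the table in two V lands, 33 to 50 mm either side of the middle, reaching 27 mm either side of the axis; between the lands fingers are free down to the foot, but for a spine 14 mm wide, up to 12 mm above the table
- station: grey reading station fixed on the table, deck 210 x 300 x 18 mm; origin under the deck, half-way between the two bays; x along both V-nests towards the lamps, y across. The bays lie at local y = +75 and -75 mm
- lamp_green: green lamp, 28 mm in diameter, 35 mm high, on the deck 100 mm beyond the middle of one bay, in line with its V (origin at its foot): that bay is ready
- lamp_red: red lamp, same size, in the same place at the other bay: that bay is out of use
- bay_p (a point): where the vial's middle lies when seated in nest_p with the nest up: 74 mm above the table; does not sink with the nest. x: along the V; y: across; z: up. The V (90 degrees) has two lands, 33 to 50 mm either side of the middle; between them fingers are free down to the deck, but for a spine 14 mm wide 38 mm below the axis. The flanks reach 27 mm either side of the axis and end just below its level
- bay_n (a point): where the vial's middle lies when seated in nest_n with the nest up: 74 mm above the table; does not sink with the nest. x: along the V; y: across; z: up. The V (90 degrees) has two lands, 33 to 50 mm either side of the middle; between them fingers are free down to the deck, but for a spine 14 mm wide 38 mm below the axis. The flanks reach 27 mm either side of the axis and end just below its level
- nest_p (a joint): travel (m) of the sprung V-nest on the +y side of the station: 0 = up (where a spring holds it, also with the vial lying in it), grows as it is pushed straight down, 0.010 = down on its stop; it starts to sink at about 3 N, and needs 12 N in all to reach the stop. It springs back up when let go
- nest_n (a joint): travel (m) of the sprung V-nest on the -y side of the station: 0 = up (where a spring holds it, also with the vial lying in it), grows as it is pushed straight down, 0.010 = down on its stop; it starts to sink at about 3 N, and needs 12 N in all to reach the stop. It springs back up when let go
- bottle_a: bystander: amber bottle, white cap, 52 mm in diameter, 100 mm high; origin at the centre of its underside
- bottle_b: bystander: squat amber jar, 60 mm in diameter, 85 mm high; origin at the centre of its underside
- box_c: bystander: green box with white lid, 62 x 92 x 56 mm; origin at the centre of its underside
There are look-alikes about, which are no part of the job. What is shaped like the part that bears vial_mid but purple is not meant. There is more than one size of the rest; the job needs the smaller.

How it is judged:
On the way:
1. the vial is lifted out of the blue rest (z of vial_mid in the frame of rest above 0.07 m and contact force between vial and rest below 0.05 N), for 0.1 s.
At the end, for the whole second after the job is handed in: At the green lamp the nest is down over 7 of its 10 mm, each flank of its V bears the vial (1.5 to 30 N on a land), the vial's middle is within 12 mm of the nest's, its axis within 0.04 rad of the V's, fingers press on it (over 2 N), it is still; bystanders within 30 mm of their places (((horizontal distance between lamp_green and bay_p below 0.12 m and value of joint nest_p above 0.007 m and (contact force between vial and nest_p_c0 above 1.5 N or contact force between vial and nest_p_c1 above 1.5 N) and (contact force between vial and nest_p_c2 above 1.5 N or contact force between vial and nest_p_c3 above 1.5 N) and contact force between vial and nest_p_c0 below 30 N and contact force between vial and nest_p_c1 below 30 N and contact force between vial and nest_p_c2 below 30 N and contact force between vial and nest_p_c3 below 30 N and x of vial_mid in the frame of bay_p between -0.012 and 0.012 m and angle between the x axis of vial_mid and the x axis of bay_p, either way round below 0.04 rad and contact force between the fingers and vial above 2 N and linear speed of vial below 0.02 m/s) or (horizontal distance between lamp_green and bay_n below 0.12 m and value of joint nest_n above 0.007 m and (contact force between vial and nest_n_c0 above 1.5 N or contact force between vial and nest_n_c1 above 1.5 N) and (contact force between vial and nest_n_c2 above 1.5 N or contact force between vial and nest_n_c3 above 1.5 N) and contact force between vial and nest_n_c0 below 30 N and contact force between vial and nest_n_c1 below 30 N and contact force between vial and nest_n_c2 below 30 N and contact force between vial and nest_n_c3 below 30 N and x of vial_mid in the frame of bay_n between -0.012 and 0.012 m and angle between the x axis of vial_mid and the x axis of bay_n, either way round below 0.04 rad and contact force between the fingers and vial above 2 N and linear speed of vial below 0.02 m/s)) and distance of each of bottle_a, bottle_b, box_c from where it was at the start of the episode below 0.03 m); the arm keeps its last pose, push and grip.
It fails at once if the red-lamp bay's nest is pressed or loaded with the vial ((horizontal distance between lamp_red and bay_p below 0.12 m and (value of joint nest_p above 0.004 m or contact force between vial and nest_p above 1 N)) or (horizontal distance between lamp_red and bay_n below 0.12 m and (value of joint nest_n above 0.004 m or contact force between vial and nest_n above 1 N))).
It fails at once if the vial is rammed into the nest (over 60 N on one of its lands) (contact force between vial and nest_p_c0 above 60 N or contact force between vial and nest_p_c1 above 60 N or contact force between vial and nest_p_c2 above 60 N or contact force between vial and nest_p_c3 above 60 N or contact force between vial and nest_n_c0 above 60 N or contact force between vial and nest_n_c1 above 60 N or contact force between vial and nest_n_c2 above 60 N or contact force between vial and nest_n_c3 above 60 N).
It fails at once if a bystander is pushed away or tipped (distance of any of bottle_a, bottle_b, box_c from where it was at the start of the episode above 0.03 m or angle between any of bottle_a, bottle_b, box_c's own z axis and vertical above 0.3 rad).
It also fails if it takes over 45 s, if anything falls off the work surface, if the arm or the gripper's body presses on something with over 40 N, if the wrist force passes 120 N, or if a joint passes its speed limit or range.

## Robot

A 6-joint arm with a two-finger parallel gripper is mounted at the origin on the work surface. World frame = base frame: x ahead of the robot, y to its left, z up, the work surface at z = 0. Lengths are in m, angles in rad, forces in N, time in s.
With the tool pointing down it reaches from about 0.25 to 0.725 m from the base axis. Payload 4 kg.
Tool frame: the origin (TCP) lies on the centre line of the jaws, within the pads' length; the fingertips stand tip_reach ahead of it and the grasp point (between the pads) lies 5 mm behind it (tip_reach is the distance from the TCP to the fingertips, in m); z points along the fingers, y is the direction in which the jaws open and shut (so a half turn about z gives the same grasp; the last joint's range is limited). The gripper opens to 85 mm and grips with 20 to 120 N. Pads are 22 mm wide; open, the fingers measure 114 mm over their backs; the gripper's body (76 mm by 85 mm) begins 54 mm behind the grasp point. The pads swing forward as they close: fully open they stand 13 mm farther back than shut.
Start: joints at [1.108, 0.241, 0.005, 1.335, 0, 1.571], TCP at [0.223, 0.447, 0.245] pointing down, gripper open.
Joint ranges: [-2.72, 2.72], [-1.05, 1.87], [-1.09, 1.28], [-1.99, 2.15], [-1.42, 1.44], [-3.14, 3.14]. Speed limits (rad/s): [2.79, 2.79, 3.14, 3.14, 3.14, 3.14].

## Interface

Orientations are given as a unit quaternion [x, y, z, w].
In Python, from workcell import * gives the robot as it stands.
- The arm moves only by the tool arm_command, never from a script. Its arguments are lists of equal length, an entry for each row: "translation": the shift along the tool's x, y, z in cm, a list of three; "turn": the turn about the tool's z in rad; "hand": the closure, from 0 (fully open) to 1 (shut). In form: {"translation": [[x, y, z], ...], "turn": [turn, ...], "hand": [hand, ...]}. A call has 1 to 5 rows; each row is the pose to reach, as a shift and turn from the pose commanded when the call began, along the tool's axes at that moment; what a row does not reach only later rows make up. A row lasts 1/12 s, in which the tool goes at most 41.7 mm and 7.16 degrees, less where a joint would pass 70% of its speed; a pose out of reach is approached as far as the arm can. A call with a gripper value outside its range is refused whole. The fingers move at their own pace and stop on an object; the grip force is fixed at half the most. Time passes only in rows, so rows that repeat a pose let the fingers close. It gives the time, the measured TCP pose, the force and the opening at its end, in the units of the state.
- get_obs(): the state, without advancing time (a new reading comes with each control period).
- camera(name): name is "side" or "top"; returns (picture, depth): 480x640x3 uint8, red, green, blue; 480x640 float32, m along the optical axis (not along the pixel's ray), 0 where there is no reading.
- camera_info(name): a dict with "mtx" (3x3 intrinsics, pixels), "world_to_cam" (4x4, takes a point from world to camera coordinates). Camera axes: x right, y down, z forward; pixel columns grow to the right and rows downward; lengths in m; the calibration is good to about 2 mm. A picture is of the moment at which its call begins. camera_info takes no time and is no camera call.
- job_done(): hands the job in, once; it reports no verdict.
Trained networks look in the newest picture that a camera, given by its name, has taken for a name from the list of things; names that differ only in an ending like _2 or _b are one class to them, and where a whole thing is asked for, a point or a joint stands for the part that bears it (a point fixed in the world has none). Each returns a list of dicts, best first, with "conf" (0 to 1); they miss things now and then, are a little off and sometimes report something else, mostly with a low value. They report only what shows in the picture. A call takes as long as a camera call. They do not tell look-alikes from the thing itself.
- search_frame(camera, name): "location" ([row, column] in pixels, amid what is visible of it).
- spot_point(camera, name): "location" ([row, column] in pixels: a listed point, or the origin of a listed thing).
The state is a dict: "clock": time; "joint_pos": joint angles; "joint_vel": joint speeds; "tau": joint torques, N m; "eef_pos": TCP position; "tool_rot": TCP orientation; "ft_force": force on the tool from outside, world axes, zero at the start; "ft_torque": the same for the moment, N m; "grip_width": finger opening in m.
Only numpy, scipy, OpenCV 4.12 (cv2) and the standard library are available. Lean on these libraries where they do the work, as an engineer would, in place of code of your own. Each camera call takes 0.05 s, during which the arm holds its last target. There are 200 camera calls.

## Working session

There is one attempt and no reset: what is moved stays moved. The work goes in short steps, Python scripts to look and compute and a tool call to move; the robot and the scene stay as the last step left them, time stands still between calls to the robot, and variables do not carry over. Pictures are saved under pics/ and viewed, about 8 in all and at most 12, crops included, and the job is handed in when it is done.

Besides the shell and the picture viewer there is one more tool, called after "Request:" as name(argument=value, ...) on one line, values as JSON. arm_command: Moves the arm, as the interface text tells. Its arguments: {"type":"object","properties":{"translation":{"type":"array","items":{"type":"array","items":{"type":"number"}}},"turn":{"type":"array","items":{"type":"number"}},"hand":{"type":"array","items":{"type":"number"}}},"required":["translation","turn","hand"]}

```bash
mkdir -p pics
cat > h.py <<'E'
from workcell import *
import numpy as np, cv2
from scipy.spatial.transform import Rotation as R
def cloud(cam,d):
    i=camera_info(cam);K=np.array(i["mtx"]);T=np.linalg.inv(np.array(i["world_to_cam"]))
    v,u=np.mgrid[:480,:640]
    P=np.stack([(u-K[0,2])/K[0,0]*d,(v-K[1,2])/K[1,1]*d,d],-1)
    W=P@T[:3,:3].T+T[:3,3]; W[d==0]=np.nan
    return W
def ray(cam,rc,z):
    i=camera_info(cam);K=np.array(i["mtx"]);T=np.linalg.inv(np.array(i["world_to_cam"]))
    q=T[:3,:3]@np.array([(rc[1]-K[0,2])/K[0,0],(rc[0]-K[1,2])/K[1,1],1]);o=T[:3,3]
    return o+q*(z-o[2])/q[2]
E
python3 - <<'E'
from h import *
o=get_obs();print({k:np.round(v,3) for k,v in o.items()})
import workcell;print([n for n in dir(workcell) if not n.startswith('_')])
try: print(tip_reach)
except Exception as e: print(e)
for c in("top","side"):
    p,d=camera(c);cv2.imwrite(f"pics/{c}0.png",p[:,:,::-1]);np.save(c+"0.npy",d)
    print(c,np.round(np.linalg.inv(camera_info(c)["world_to_cam"])[:3,3],3))
for n,z in(("vial_mid",.046),("rest",0),("station",0),("lamp_green",.018),("lamp_red",.018),("bay_p",.074),("bay_n",.074),("bottle_a",0),("bottle_b",0),("box_c",0)):
    print(n,[(round(r["conf"],2),np.round(r["location"]).tolist(),ray("top",r["location"],z).round(3).tolist()) for r in spot_point("top",n)])
E
```

```text
{'clock': np.float64(0.0), 'joint_pos': array([ 1.108,  0.241,  0.004,  1.335, -0.   ,  1.571]), 'joint_vel': array([-0.   , -0.001,  0.001,  0.001,  0.001,  0.   ]), 'tau': array([-2.0000e-03, -3.7232e+01,  2.5241e+01,  1.7000e-02, -0.0000e+00,
        0.0000e+00]), 'eef_pos': array([0.223, 0.447, 0.244]), 'tool_rot': array([ 0.229,  0.973, -0.001, -0.   ]), 'ft_force': array([0.794, 0.257, 0.056]), 'ft_torque': array([0.009, 0.006, 0.002]), 'grip_width': np.float64(0.085)}
['Unreachable', 'camera', 'camera_info', 'get_obs', 'job_done', 'search_frame', 'spot_point', 'tip_reach']
0.014
top [ 0.371 -0.022  0.981]
side [0.404 0.656 0.736]
vial_mid [(0.88, [266.0, 332.0], [0.45, -0.038, 0.046]), (0.73, [264.0, 469.0], [0.455, -0.3, 0.046]), (0.61, [261.0, 405.0], [0.46, -0.178, 0.046])]
rest [(0.75, [363.0, 436.0], [0.265, -0.241, 0.0]), (0.73, [218.0, 151.0], [0.553, 0.337, 0.0]), (0.56, [268.0, 404.0], [0.451, -0.184, 0.0])]
station [(0.93, [264.0, 194.0], [0.456, 0.244, 0.0])]
lamp_green [(0.44, [222.0, 151.0], [0.54, 0.331, 0.018])]
lamp_red [(0.64, [214.0, 227.0], [0.556, 0.176, 0.018])]
bay_p [(0.91, [261.0, 227.0], [0.457, 0.161, 0.074]), (0.76, [264.0, 146.0], [0.451, 0.315, 0.074])]
bay_n [(0.91, [261.0, 227.0], [0.457, 0.161, 0.074]), (0.76, [264.0, 146.0], [0.451, 0.315, 0.074])]
bottle_a [(0.88, [133.0, 213.0], [0.736, 0.216, 0.0]), (0.61, [132.0, 309.0], [0.738, 0.011, 0.0]), (0.46, [263.0, 194.0], [0.459, 0.243, 0.0])]
bottle_b [(0.88, [133.0, 213.0], [0.736, 0.216, 0.0]), (0.61, [132.0, 309.0], [0.738, 0.011, 0.0]), (0.46, [263.0, 194.0], [0.459, 0.243, 0.0])]
box_c [(0.62, [131.0, 410.0], [0.74, -0.201, 0.0])]
```

View pics/top0.png

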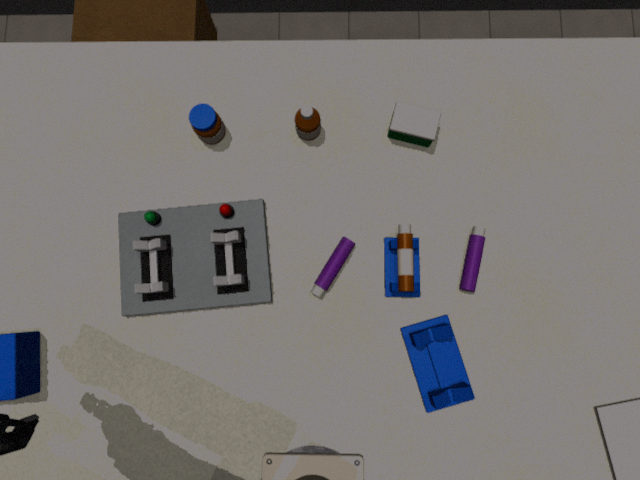

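View pics/side0.png

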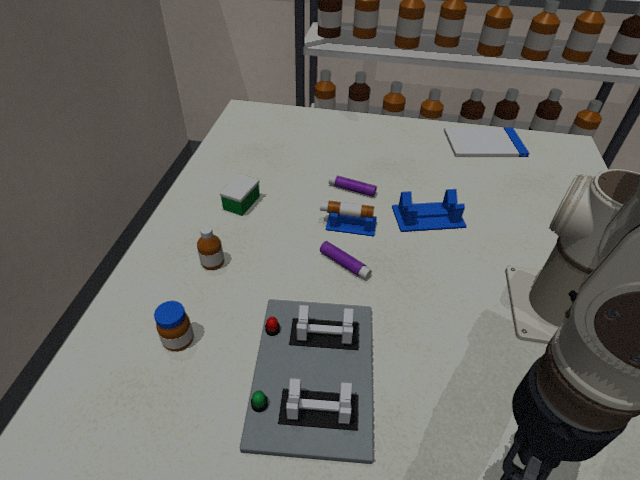

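The top picture shows the vial in the smaller blue rest at about (row 262, col 405), cap up. The green lamp is at (217, 152) with its nest at (267, 153), and the red bay is at (258, 228). Next I'll measure these precisely with depth.

```bash
cat > m.py <<'E'
from h import *
def meas(cam,p,d):
    W=cloud(cam,d);hsv=cv2.cvtColor(p,cv2.COLOR_RGB2HSV);x,y,z=W[...,0],W[...,1],W[...,2]
    H,S,V=hsv[...,0],hsv[...,1],hsv[...,2]
    def fit(m,name):
        q=W[m]
        if len(q)<20: print(cam,name,len(q));return
        r=cv2.minAreaRect((q[:,:2]*1000).astype(np.float32))
        print(cam,name,len(q),"mean",q.mean(0).round(4),"zmed/95",np.nanpercentile(q[:,2],[5,50,95]).round(4),"rect",np.round(r[0],1),np.round(r[1],1),round(r[2],1))
    box=lambda x0,x1,y0,y1:(x>x0)&(x<x1)&(y>y0)&(y<y1)
    v=box(.37,.56,-.24,-.13)
    fit(v&(z>.05),"vial z>.05"); fit(v&(z>.05)&(x<.5)&(H<20)&(S>120),"amber")
    fit(v&(z<.012)&(z>.003)&(H>100)&(S>150),"restfoot")
    s=box(.3,.65,.05,.45)
    fit(s&(z>.012)&(z<.024),"deck")
    fit(s&(S>130)&(H>45)&(H<85)&(z>.03),"green"); fit(s&(S>130)&((H<8)|(H>172))&(z>.03),"red")
    for nm,y0,y1 in(("nestG",.25,.37),("nestR",.11,.22)):
        b=box(.38,.52,y0,y1)&(S<60)&(z>.055)
        fit(b,nm); fit(b&(x>.455),nm+" far"); fit(b&(x<.455),nm+" near")
if __name__=="__main__":
    for c in("top","side"):
        p=cv2.imread(f"pics/{c}0.png")[:,:,::-1].copy();meas(c,p,np.load(c+"0.npy"))
E
python3 m.py
python3 - <<'E'
from h import *
camera("side")
for n,z in(("vial_mid",.046),("bay_p",.074),("lamp_green",.018),("station",0),("rest",0)):
    print(n,[(round(r["conf"],2),np.round(r["location"]).tolist(),ray("side",r["location"],z).round(3).tolist()) for r in spot_point("side",n)])
E
```

```text
top vial z>.05 1019 mean [ 0.463  -0.1755  0.0594] zmed/95 [0.0525 0.0601 0.0644] rect [ 466.1 -177.1] [ 36.1 128.8] 86.3
top amber 344 mean [ 0.4429 -0.1758  0.0602] zmed/95 [0.0544 0.0605 0.0647] rect [ 452.  -177.3] [95.8 27.3] 0.1
top restfoot 862 mean [ 0.4452 -0.1708  0.0078] zmed/95 [0.0048 0.0078 0.0108] rect [ 452.6 -177.5] [ 68.5 117.2] 90.0
top deck 13094 mean [0.4665 0.2389 0.0192] zmed/95 [0.0163 0.0192 0.0222] rect [469.8 242.5] [210.8 301.5] 5.8
top green 113 mean [0.5454 0.3184 0.0469] zmed/95 [0.0341 0.0492 0.0542] rect [554.4 247.6] [ 23.4 168.7] 5.7
top red 113 mean [0.5602 0.1737 0.0475] zmed/95 [0.0324 0.0495 0.0542] rect [562.  175.2] [21.1 20.7] 39.1
top nestG 518 mean [0.4454 0.3143 0.0662] zmed/95 [0.0567 0.0665 0.0748] rect [446.9 315.2] [100.1  54.1] 5.9
top nestG far 252 mean [0.4876 0.3188 0.0661] zmed/95 [0.0565 0.0659 0.0747] rect [488. 319.] [17.5 52.9] 6.0
top nestG near 266 mean [0.4055 0.31   0.0663] zmed/95 [0.0568 0.0671 0.0748] rect [405.7 310.9] [17.3 54.1] 5.9
top nestR 505 mean [0.4621 0.1659 0.0668] zmed/95 [0.0569 0.0674 0.075 ] rect [462.3 
[... 1374 characters left out ...]
53.4] 6.0
side nestR far 236 mean [0.5052 0.1741 0.0654] zmed/95 [0.0563 0.0657 0.0733] rect [505.6 172.5] [17.2 52.5] 6.0
side nestR near 237 mean [0.4231 0.1647 0.0653] zmed/95 [0.057  0.066  0.0731] rect [423.1 164.2] [17.1 53.4] 5.9
vial_mid [(0.93, [258.0, 340.0], [0.461, -0.009, 0.046]), (0.85, [185.0, 359.0], [0.449, -0.274, 0.046]), (0.82, [210.0, 352.0], [0.457, -0.172, 0.046])]
bay_p [(0.85, [391.0, 319.0], [0.451, 0.313, 0.074])]
lamp_green [(0.85, [402.0, 258.0], [0.552, 0.324, 0.018])]
station [(0.73, [374.0, 325.0], [0.451, 0.241, 0.0])]
rest [(0.76, [218.0, 428.0], [0.267, -0.237, 0.0]), (0.75, [223.0, 349.0], [0.46, -0.176, 0.0]), (0.38, [203.0, 241.0], [0.745, -0.199, 0.0])]
```

Run:
```python
from h import *
for c in("top","side"):
    p=cv2.imread(f"pics/{c}0.png")[:,:,::-1].copy();W=cloud(c,np.load(c+"0.npy"));h=cv2.cvtColor(p,cv2.COLOR_RGB2HSV)
    m=(W[...,0]>.37)&(W[...,0]<.56)&(W[...,1]>-.24)&(W[...,1]<-.13)&(W[...,2]>.03)&~((h[...,0]>95)&(h[...,0]<135)&(h[...,1]>110))
    q=W[m]; t,cx=np.polyfit(q[:,0],q[:,1],1)
    print(c,len(q),"x",np.percentile(q[:,0],[.5,99.5]).round(4),"slope",round(t,4),"y at .458",round(t*.458+cx,4),"ztop",np.percentile(q[:,2],98).round(4))
    # cylinder fit
    from scipy.optimize import least_squares
    b=q[(q[:,0]<.505)]
    f=lambda a:np.hypot((b[:,1]-a[0]-a[1]*(b[:,0]-.458))/np.hypot(1,a[1]),b[:,2]-a[2])-.015
    r=least_squares(f,[-.175,0,.046],loss="soft_l1",f_scale=.002);print(r.x.round(4))
    a=(h[...,0]<22)&(h[...,1]>120)&m
    print("amber x",np.percentile(W[a][:,0],[1,99]).round(4), np.histogram(W[a][:,0],np.arange(.39,.55,.01))[0])
```

```text
top 1027 x [0.4024 0.529 ] slope 0.0027 y at .458 -0.1755 ztop 0.065
[-0.177   0.0042  0.0479]
amber x [0.4042 0.5112] [ 0 57 78 70 23  0  0  0  0 44 72 69 15  0  0  0]
side 641 x [0.4054 0.5324] slope -0.0071 y at .458 -0.1678 ztop 0.0622
[-1.767e-01  1.000e-04  4.580e-02]
amber x [0.4075 0.5137] [ 0 15 45 46 24  0  0  0  0 14 45 48 19  0  0  0]
```

Request:
arm_command(translation=[[0, 0, 0], [0, 0, 0]], turn=[-0.12, -0.24], hand=[0, 0])

```text
clock: 1.07
eef_pos: [0.2232, 0.4474, 0.2453]
tool_rot: [0.108, 0.994, -0.0, -0.0]
ft_force: [-0.0, -0.7, 0.7]
grip_width: 0.0851
```

Request:
arm_command(translation=[[0, 0, 0], [0, 0, 0]], turn=[-0.11, -0.216], hand=[0, 0])

```text
clock: 1.23
eef_pos: [0.2232, 0.4474, 0.2453]
tool_rot: [0.001, 1.0, -0.0, 0.0]
ft_force: [0.4, -0.5, 0.7]
grip_width: 0.0854
```

Request:
arm_command(translation=[[-1.5, -4, 0], [-3, -8, 0], [-4.5, -12, 0], [-6, -16, 0], [-7.5, -20, 0]], turn=[0, 0, 0, 0, 0], hand=[0, 0, 0, 0, 0])

```text
clock: 1.65
eef_pos: [0.2952, 0.2502, 0.2454]
tool_rot: [0.003, 1.0, 0.0, 0.0]
ft_force: [0.9, 0.1, 0.2]
grip_width: 0.0854
```

Request:
arm_command(translation=[[-1.5, -4, 0], [-3, -8, 0], [-4.5, -12, 0], [-6, -16, 0], [-7.5, -20, 0]], turn=[0, 0, 0, 0, 0], hand=[0, 0, 0, 0, 0])

```text
clock: 2.07
eef_pos: [0.3671, 0.0543, 0.2457]
tool_rot: [0.003, 1.0, 0.0, 0.001]
ft_force: [0.7, -0.3, 0.6]
grip_width: 0.0854
```

Request:
arm_command(translation=[[-1.5, -4, 0], [-3, -8, 0], [-4.5, -12, 0], [-6, -16, 0], [-7.5, -20, 0]], turn=[0, 0, 0, 0, 0], hand=[0, 0, 0, 0, 0])

```text
clock: 2.48
eef_pos: [0.439, -0.1416, 0.2456]
tool_rot: [0.004, 1.0, -0.0, 0.0]
ft_force: [0.6, -0.1, 0.2]
grip_width: 0.085
```

Request:
arm_command(translation=[[-1, -2, 0], [-1.2, -2.6, 2], [-1.2, -2.6, 4], [-1.2, -2.6, 4], [-1.2, -2.6, 4]], turn=[0, 0, 0, 0, 0], hand=[0, 0, 0, 0, 0])

```text
clock: 2.9
eef_pos: [0.4495, -0.1652, 0.2045]
tool_rot: [0.004, 1.0, 0.001, -0.002]
ft_force: [-0.4, -0.5, 0.1]
grip_width: 0.0856
```

Request:
arm_command(translation=[[-0.5, -0.6, 2], [-0.95, -1.2, 5], [-0.95, -1.2, 8], [-0.95, -1.2, 9.5], [-0.95, -1.2, 9.5]], turn=[-0.006, -0.006, -0.006, -0.006, -0.006], hand=[0, 0, 0, 0, 0])

```text
clock: 3.32
eef_pos: [0.4582, -0.1762, 0.1083]
tool_rot: [-0.0, 1.0, 0.001, -0.002]
ft_force: [-0.5, 0.5, 0.5]
grip_width: 0.0856
```

Run:
```python
from h import *
o=get_obs();print(o["eef_pos"].round(4),np.round(o["tool_rot"],4))
p,d=camera("side");c=p[100:300,220:500];cv2.imwrite("pics/s1.png",cv2.resize(c,None,fx=2.8,fy=2.8)[:,:,::-1])
```

```text
[ 0.4582 -0.1762  0.1083] [-1.0e-04  1.0e+00  9.0e-04 -2.5e-03]
```

View pics/s1.png

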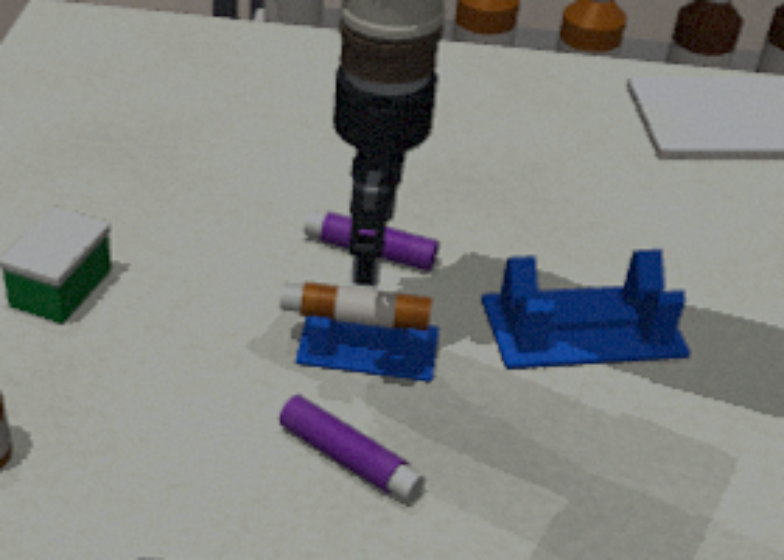

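The fingers, at crop (368, 280), hang over the middle of the paper band at (365, 303). Next I'll go down and close.

Request:
arm_command(translation=[[0, 0, 2.5], [0, 0, 5], [0, 0, 6.6], [0, 0, 6.6], [0, 0, 6.6]], turn=[0, 0, 0, 0, 0], hand=[0, 0, 0, 0, 0])

```text
clock: 3.78
eef_pos: [0.461, -0.1775, 0.0459]
tool_rot: [0.0, 1.0, -0.0, 0.001]
ft_force: [0.6, -0.7, 0.5]
grip_width: 0.0853
```

Request:
arm_command(translation=[[0, 0, 0], [0, 0, 0], [0, 0, 0], [0, 0, 0], [0, 0, 0]], turn=[0, 0, 0, 0, 0], hand=[0.4, 0.7, 1, 1, 1])

```text
clock: 4.2
eef_pos: [0.4607, -0.1762, 0.0455]
tool_rot: [0.0, 1.0, 0.002, 0.001]
ft_force: [-0.9, 1.5, 9.4]
grip_width: 0.0284
```

Request:
arm_command(translation=[[0, 0, 0], [0, 0, 0], [0, 0, 0], [0, 0, 0], [0, 0, 0]], turn=[0, 0, 0, 0, 0], hand=[1, 1, 1, 1, 1])

```text
clock: 4.62
eef_pos: [0.4607, -0.1763, 0.0456]
tool_rot: [-0.0, 1.0, 0.001, 0.001]
ft_force: [-0.4, 5.0, 7.3]
grip_width: 0.0282
```

Request:
arm_command(translation=[[0, 0, -0.5], [0, 0, -1.5], [0, 0, -4], [0, 0, -7], [0, 0, -10]], turn=[0, 0, 0, 0, 0], hand=[1, 1, 1, 1, 1])

```text
clock: 5.03
eef_pos: [0.459, -0.1774, 0.1453]
tool_rot: [0.001, 1.0, 0.0, -0.001]
ft_force: [0.5, -0.6, -1.4]
grip_width: 0.0279
```

Request:
arm_command(translation=[[0, 0, -2], [0, 0, -2], [0, 0, -2]], turn=[0, 0, 0], hand=[1, 1, 1])

```text
clock: 5.28
eef_pos: [0.4608, -0.178, 0.1659]
tool_rot: [0.001, 1.0, -0.001, 0.002]
ft_force: [-0.1, 0.3, -2.1]
grip_width: 0.0281
```

Run:
```python
from h import *
o=get_obs();print(o["eef_pos"].round(4),np.round(o["tool_rot"],4),o["ft_force"],o["grip_width"])
p,d=camera("side");np.save("s2.npy",d);cv2.imwrite("pics/s2full.png",p[:,:,::-1]);c=p[80:280,220:500];cv2.imwrite("pics/s2.png",cv2.resize(c,None,fx=2.8,fy=2.8)[:,:,::-1])
```

```text
[ 0.4608 -0.178   0.1659] [ 5.0e-04  1.0e+00 -8.0e-04  1.6e-03] [-0.08764424  0.32435417 -2.12045218] 0.028132460011089457
```

View pics/s2.png

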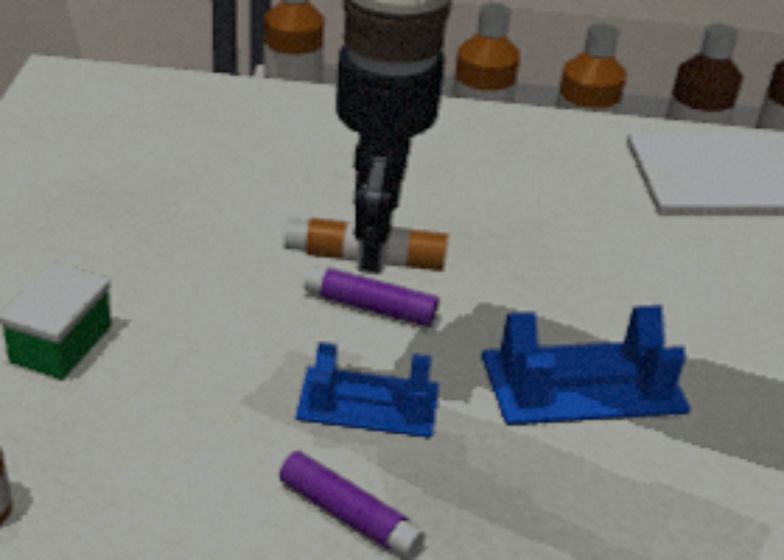

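The vial is held level at crop y≈245, the fingers at (372, 265) are near the band middle, and the rest is empty. Now I'll measure the vial relative to the TCP.

```bash
cat > v.py <<'E'
from h import *
from scipy.optimize import least_squares
import sys
def vial(cam,p,d,c,yaw0=0):
    W=cloud(cam,d);h=cv2.cvtColor(p,cv2.COLOR_RGB2HSV)
    e=np.array([np.cos(yaw0),np.sin(yaw0)]);n=np.array([-e[1],e[0]])
    r=W[...,:2]-c[:2];s=r@e;t=r@n;z=W[...,2]
    m=(abs(s)<.085)&(abs(t)<.03)&(abs(z-c[2])<.03)&(h[...,2]>60)
    a=m&(h[...,0]<22)&(h[...,1]>120)
    q=np.c_[s[a],t[a],z[a]]
    f=lambda k:np.hypot(q[:,1]-k[0]-k[1]*q[:,0],q[:,2]-k[2]-k[3]*q[:,0])-.015
    k=least_squares(f,[0,0,c[2],0],loss="soft_l1",f_scale=.002).x
    lo,hi=np.percentile(q[:,0],[1,99])
    print(cam,len(q),"along",lo.round(4),hi.round(4),"mid",((lo+hi)/2).round(4),"across",k[0].round(4),"yaw",k[1].round(4),"z",k[2].round(4),"pitch",k[3].round(4))
E
python3 - <<'E'
from v import *
o=get_obs();c=o["eef_pos"]
vial("side",cv2.imread("pics/s2full.png")[:,:,::-1].copy(),np.load("s2.npy"),c)
p,d=camera("top");vial("top",p,d,c)
E
```

```text
side 282 along -0.0521 0.0538 mid 0.0009 across -0.001 yaw 0.0023 z 0.1659 pitch 0.0072
top 295 along -0.0564 0.0516 mid -0.0024 across -0.0005 yaw 0.0002 z 0.1663 pitch -0.0032
```

Request:
arm_command(translation=[[0, 3, 0], [0, 7, 0], [0, 11, 0], [0, 15, 0], [0, 19, 0]], turn=[0, 0, 0, 0, 0], hand=[1, 1, 1, 1, 1])

```text
clock: 5.8
eef_pos: [0.4583, 0.0139, 0.1624]
tool_rot: [0.001, 1.0, -0.0, -0.002]
ft_force: [1.3, 0.3, -1.7]
grip_width: 0.0281
```

Request:
arm_command(translation=[[0.2, 4, 0], [0.4, 8, 0], [0.6, 12, 0], [0.8, 16, 0], [1, 20, 0]], turn=[0, 0, 0, 0, 0], hand=[1, 1, 1, 1, 1])

```text
clock: 6.22
eef_pos: [0.4484, 0.2139, 0.1623]
tool_rot: [0.0, 1.0, -0.001, -0.002]
ft_force: [0.4, -0.4, -1.6]
grip_width: 0.0279
```

Request:
arm_command(translation=[[0, 3, 0], [0, 6, 0], [0, 8, 0], [0, 9, 0], [0, 9, 0]], turn=[-0.03, -0.06, -0.09, -0.103, -0.103], hand=[1, 1, 1, 1, 1])

```text
clock: 6.63
eef_pos: [0.4493, 0.3038, 0.1624]
tool_rot: [-0.053, 0.999, -0.001, -0.001]
ft_force: [0.8, 0.5, -0.6]
grip_width: 0.0281
```

```bash
cat > rel.py <<'E'
from h import *
o=get_obs();x=R.from_quat(o["tool_rot"]);B=np.array([.448,.3157,.074])
a=x.as_matrix()[:,0];yaw=np.arctan2(-a[1],-a[0])
print(o["clock"],o["eef_pos"].round(4),"yaw",yaw.round(4),"to bay in tool cm",((x.inv().apply(B-o["eef_pos"]))*100).round(2),"F",np.round(o["ft_force"],1),"T",np.round(o["ft_torque"],2),o["grip_width"])
E
python3 rel.py
```

```text
6.6333 [0.4493 0.3038 0.1624] yaw 0.1051 to bay in tool cm [-0.02  1.21  8.84] F [ 0.8  0.5 -0.6] T [-0.01  0.   -0.01] 0.02809440077858672
```

Request:
arm_command(translation=[[0, 1.2, 1], [0, 1.2, 3], [0, 1.2, 5], [0, 1.2, 5.8], [0, 1.2, 5.8]], turn=[0, 0, 0, 0, 0], hand=[1, 1, 1, 1, 1])

```text
clock: 7.05
eef_pos: [0.4471, 0.3121, 0.1031]
tool_rot: [-0.05, 0.999, -0.002, -0.003]
ft_force: [0.6, -0.9, -1.4]
grip_width: 0.0283
```

```bash
python3 rel.py
python3 - <<'E'
from v import *
c=np.array([.448,.3157,get_obs()["eef_pos"][2]])
for n in("side","top"):
    p,d=camera(n);vial(n,p,d,c,.103)
    if n=="side": cv2.imwrite("pics/s3.png",cv2.resize(p[240:480,200:480],None,fx=2.4,fy=2.4)[:,:,::-1])
E
```

```text
7.05 [0.4471 0.3121 0.1031] yaw 0.1003 to bay in tool cm [-0.14  0.36  2.91] F [ 0.6 -0.9 -1.4] T [ 0.04  0.02 -0.02] 0.028298876660531793
side 743 along -0.056 0.0517 mid -0.0022 across -0.0039 yaw -0.0 z 0.1033 pitch -0.0055
top 429 along -0.0576 0.0519 mid -0.0029 across -0.0038 yaw -0.0027 z 0.106 pitch -0.0086
```

View pics/s3.png

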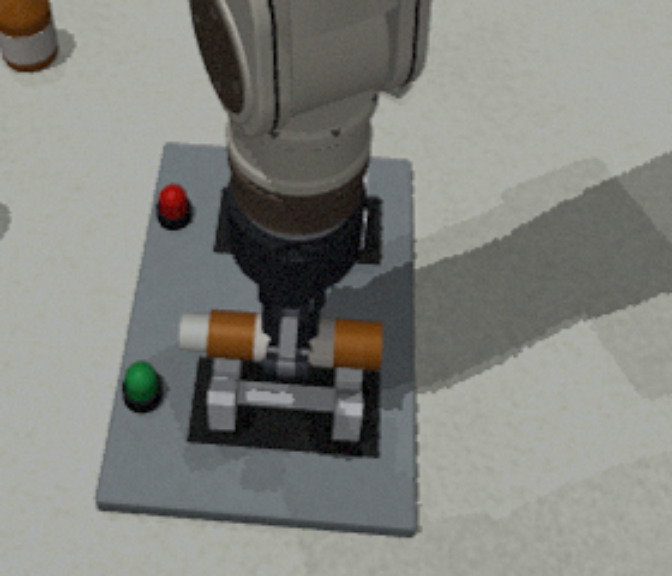

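The vial is over the green-lamp nest at crop (285, 345), slightly short in y: both cameras say 3.8 mm across and 2.5 mm along. I'll correct that and lower.

Request:
arm_command(translation=[[-0.2, 0.38, 0], [-0.2, 0.38, 0.8], [-0.2, 0.38, 1.6], [-0.2, 0.38, 2.2], [-0.2, 0.38, 2.2]], turn=[0, 0, 0, 0, 0], hand=[1, 1, 1, 1, 1])

```text
clock: 7.57
eef_pos: [0.4496, 0.3177, 0.0825]
tool_rot: [-0.051, 0.999, -0.001, -0.001]
ft_force: [0.9, -0.4, -1.7]
grip_width: 0.0283
```

```bash
cat > chk.py <<'E'
from v import *
c=np.array([.448,.3157,get_obs()["eef_pos"][2]])
for n in("side","top"):
    p,d=camera(n);vial(n,p,d,c,.103)
E
python3 rel.py; python3 chk.py;python3 rel.py
```

```text
7.5667 [0.4496 0.3177 0.0825] yaw 0.1022 to bay in tool cm [ 0.18 -0.19  0.85] F [ 0.9 -0.4 -1.7] T [ 0.03  0.03 -0.  ] 0.02830330709618879
side 721 along -0.053 0.0546 mid 0.0008 across 0.0014 yaw 0.0031 z 0.0826 pitch -0.0031
top 397 along -0.0553 0.0537 mid -0.0008 across 0.0012 yaw -0.0005 z 0.0843 pitch -0.0054
7.6667 [0.4502 0.3182 0.0837] yaw 0.1022 to bay in tool cm [ 0.24 -0.22  0.97] F [ 0.1  0.2 -2.6] T [-0.02 -0.01  0.  ] 0.028160546180473815
```

Request:
arm_command(translation=[[0, -0.13, 0.2], [0, -0.13, 0.5], [0, -0.13, 0.7], [0, -0.13, 0.7], [0, -0.13, 0.7]], turn=[0, 0, 0, 0, 0], hand=[1, 1, 1, 1, 1])

```text
clock: 8.08
eef_pos: [0.4507, 0.3171, 0.0772]
tool_rot: [-0.051, 0.999, -0.0, -0.0]
ft_force: [-0.3, 0.6, -1.5]
grip_width: 0.028
```

```bash
python3 rel.py;python3 chk.py;python3 rel.py
```

```text
8.0833 [0.4507 0.3171 0.0772] yaw 0.1021 to bay in tool cm [ 0.29 -0.11  0.32] F [-0.3  0.6 -1.5] T [ 0.02 -0.02 -0.01] 0.028046040543387045
side 704 along -0.0519 0.0558 mid 0.0019 across 0.0007 yaw 0.0013 z 0.0773 pitch -0.0029
top 403 along -0.0544 0.0546 mid 0.0001 across 0.0003 yaw 0.0019 z 0.0784 pitch -0.0032
8.1833 [0.4509 0.3173 0.0774] yaw 0.1022 to bay in tool cm [ 0.3  -0.13  0.34] F [ 0.1  0.5 -0.9] T [ 0.02 -0.   -0.06] 0.028097027019252648
```

Aligned within a millimetre. Now I'll lower gently, watching the force.

Request:
arm_command(translation=[[0, 0, 0.1], [0, 0, 0.2], [0, 0, 0.3], [0, 0, 0.4], [0, 0, 0.4]], turn=[0, 0, 0, 0, 0], hand=[1, 1, 1, 1, 1])

```text
clock: 8.6
eef_pos: [0.451, 0.3171, 0.0736]
tool_rot: [-0.051, 0.999, -0.0, 0.0]
ft_force: [-1.0, -1.2, 2.3]
grip_width: 0.0276
```

Request:
arm_command(translation=[[0, 0, 0.1], [0, 0, 0.2], [0, 0, 0.3], [0, 0, 0.3], [0, 0, 0.3]], turn=[0, 0, 0, 0, 0], hand=[1, 1, 1, 1, 1])

```text
clock: 9.02
eef_pos: [0.4509, 0.3172, 0.0706]
tool_rot: [-0.051, 0.999, 0.0, 0.0]
ft_force: [-0.6, -2.2, 5.4]
grip_width: 0.0284
```

```bash
python3 rel.py
```

```text
9.0167 [0.4509 0.3172 0.0706] yaw 0.1021 to bay in tool cm [ 0.31 -0.12 -0.34] F [-0.6 -2.2  5.4] T [-0.33  0.23  0.02] 0.0283628948761176
```

Request:
arm_command(translation=[[0, -0.03, 0.1], [0, -0.05, 0.2], [0, -0.05, 0.3], [0, -0.05, 0.4], [0, -0.05, 0.4]], turn=[0, 0, 0, 0, 0], hand=[1, 1, 1, 1, 1])

```text
clock: 9.43
eef_pos: [0.4512, 0.3168, 0.0669]
tool_rot: [-0.051, 0.999, 0.0, 0.0]
ft_force: [-1.6, -2.8, 8.1]
grip_width: 0.0283
```

Request:
arm_command(translation=[[0, 0, 0.1], [0, 0, 0.2], [0, 0, 0.2], [0, 0, 0.2]], turn=[0, 0, 0, 0], hand=[1, 1, 1, 1])

```text
clock: 9.77
eef_pos: [0.4512, 0.3168, 0.0653]
tool_rot: [-0.051, 0.999, 0.0, 0.0]
ft_force: [-2.6, -3.0, 9.4]
grip_width: 0.0283
```

```bash
python3 rel.py;python3 chk.py;python3 rel.py
```

```text
9.7667 [0.4512 0.3168 0.0653] yaw 0.1022 to bay in tool cm [ 0.33 -0.08 -0.87] F [-2.6 -3.   9.4] T [-0.53  0.46  0.  ] 0.02829162503124014
side 679 along -0.0523 0.0562 mid 0.002 across 0.0002 yaw 0.0042 z 0.0655 pitch 0.0011
top 377 along -0.0538 0.0545 mid 0.0003 across -0.0002 yaw 0.0041 z 0.0666 pitch 0.0018
9.8667 [0.4512 0.3168 0.0653] yaw 0.1021 to bay in tool cm [ 0.33 -0.08 -0.87] F [-1.7 -2.8  9.7] T [-0.5   0.47  0.07] 0.027785297801966678
```

Request:
arm_command(translation=[[0, -0.05, 0], [0, -0.06, 0.1], [0, -0.06, 0.2], [0, -0.06, 0.2], [0, -0.06, 0.2]], turn=[0, 0, 0, 0, 0], hand=[1, 1, 1, 1, 1])

```text
clock: 10.28
eef_pos: [0.4513, 0.3165, 0.0636]
tool_rot: [-0.051, 0.999, 0.001, 0.001]
ft_force: [-1.9, -3.5, 10.3]
grip_width: 0.028
```

Request:
arm_command(translation=[[0, 0, 0.05], [0, 0, 0.1], [0, 0, 0.1]], turn=[0, 0, 0], hand=[1, 1, 1])

```text
clock: 10.53
eef_pos: [0.4513, 0.3165, 0.0635]
tool_rot: [-0.051, 0.999, 0.001, 0.001]
ft_force: [-4.6, -4.2, 15.6]
grip_width: 0.0279
```

```bash
python3 rel.py
```

```text
10.5333 [0.4513 0.3165 0.0635] yaw 0.1021 to bay in tool cm [ 0.34 -0.05 -1.05] F [-4.6 -4.2 15.6] T [-0.67  0.86 -0.04] 0.02791978945822569
```

Request:
arm_command(translation=[[0.04, -0.04, 0], [0.08, -0.06, 0.02], [0.08, -0.06, 0.04], [0.08, -0.06, 0.04], [0.08, -0.06, 0.04]], turn=[0, 0, 0, 0, 0], hand=[1, 1, 1, 1, 1])

```text
clock: 10.95
eef_pos: [0.4513, 0.3165, 0.0635]
tool_rot: [-0.051, 0.999, 0.001, 0.002]
ft_force: [-3.3, -2.3, 16.2]
grip_width: 0.0283
```

```bash
python3 rel.py;python3 chk.py;python3 - <<'E'
from h import *
for n in("side","top"):
    p,d=camera(n);W=cloud(n,d);h=cv2.cvtColor(p,cv2.COLOR_RGB2HSV)
    if n=="side": cv2.imwrite("pics/s4.png",cv2.resize(p[240:480,200:480],None,fx=2.4,fy=2.4)[:,:,::-1])
    d0=np.load(n+"0.npy");W0=cloud(n,d0);p0=cv2.imread(f"pics/{n}0.png")[:,:,::-1].copy();h0=cv2.cvtColor(p0,cv2.COLOR_RGB2HSV)
    a=.103;e=np.array([np.cos(a),np.sin(a)]);k=np.array([-e[1],e[0]])
    for l,w,hh in(("start",W0,h0),("now",W,h)):
        r=w[...,:2]-[.448,.3157];s=abs(r@e);t=r@k;z=w[...,2]
        for sg in(1,-1):
            m=(s>.035)&(s<.048)&(t*sg>.0205)&(t*sg<.027)&(z>.045)&(hh[...,1]<70)
            print(n,l,sg,m.sum(),"land top z",np.round(np.nanmedian(z[m]),4) if m.any() else None)
E
python3 rel.py
```

```text
10.95 [0.4513 0.3165 0.0635] yaw 0.1022 to bay in tool cm [ 0.33 -0.04 -1.05] F [-3.3 -2.3 16.2] T [-0.5   0.68 -0.08] 0.028310532120402673
side 673 along -0.0515 0.0564 mid 0.0024 across -0.0001 yaw 0.0038 z 0.0637 pitch -0.0005
top 383 along -0.0537 0.055 mid 0.0006 across -0.0006 yaw -0.0038 z 0.0647 pitch -0.0055
side start 1 188 land top z 0.0654
side start -1 31 land top z 0.0713
side now 1 1203 land top z 0.4576
side now -1 183 land top z 0.4979
top start 1 23 land top z 0.0719
top start -1 98 land top z 0.0679
top now 1 13 land top z 0.0612
top now -1 318 land top z 0.3658
11.15 [0.4513 0.3165 0.0635] yaw 0.1022 to bay in tool cm [ 0.33 -0.04 -1.05] F [-4.1 -1.7 16.4] T [-0.47  0.73 -0.11] 0.02817731861154269
```

View pics/s4.png

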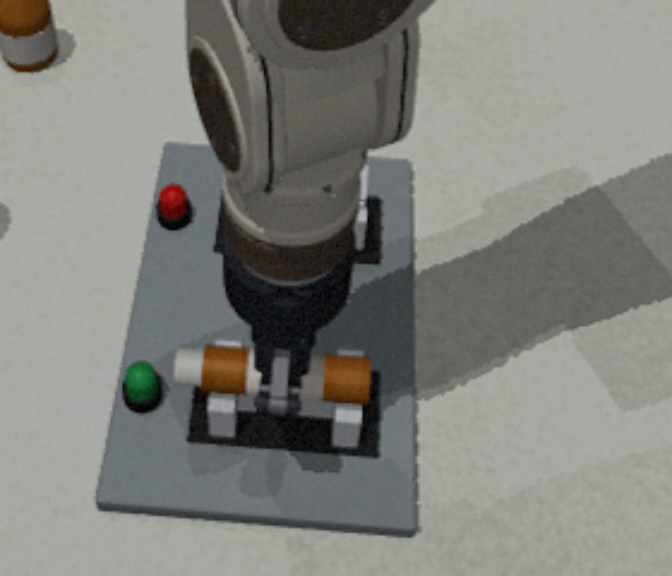

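The vial lies in the green-lamp V at crop (285, 375), down between both land pairs. The vial axis is at z≈0.064, 10 mm below the up position. Force is steady at about 16 N down, with only about 2 N across. Handing in.

```bash
python3 -c "
from workcell import *
print(job_done())"; python3 rel.py
```

```text
the job is handed in; nothing more can be done
None
the job is handed in; nothing more can be done
```

I took the amber vial from the small blue rest, laid it in the green-lamp nest (`nest_p`, the +y bay) and pressed it down. I then handed the job in with the grip and push held, at about 11 s on the clock; no verdict is reported.

**Last checks before hand-in:**
- **Nest on its stop:** the vial's axis was at z of about 0.064 m, 10 mm below the up position. The tool stopped sinking while the force rose to about 16 N. The usable top-camera reading of a land also dropped by about 10 mm (0.072 to 0.061 m).
- **Both flanks bearing:** this is inferred from the wrist force, about 16 N vertical against only about 2 N across the V. I could not measure the force on each land directly.
- **Position:** the vial's middle was 0.6 mm (top camera) to 2.4 mm (side camera) from the nest's along the V. The two cameras disagree by about 2 mm, which is within the calibration. The angle error was under 0.01 rad.
- **Sideways force:** about 4 N remained along the V, from friction.

**Checks that failed or were not made:**
- The land-height readings from the side camera, and one of the two from the top camera, failed because the arm was in the masked area. I did not use them.
- I did not measure the bystanders or the red-lamp nest at the end, but the arm and vial were well above both on the way.

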